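# Brush out, load and pin shut the polishing pot

## Robot

A 6-joint arm with a two-finger parallel gripper is mounted at the origin on the work surface. World frame = base frame: x ahead of the robot, y to its left, z up, the work surface at z = 0. Lengths are in m, angles in degrees, forces in N, time in s.
With the tool pointing down it reaches from about 0.425 to 0.95 m from the base axis. Payload 3.5 kg.
Tool frame: the origin (TCP) lies midway between the tips of the shut fingers; the grasp point (between the pads) lies 19 mm behind it (ctrl.grip_point_offset is the distance from the TCP to the grasp point, in m); z points along the fingers, y is the line along which they close (so a half turn about z gives the same grasp; the last joint's range is limited). The gripper opens to 85 mm and grips with 20 to 120 N. Pads are 22 mm wide; open, the fingers measure 114 mm over their backs; the gripper's body (76 mm by 85 mm) begins 54 mm behind the grasp point. The pads swing forward as they close: fully open they stand 13 mm farther back than shut.
Start: joints at [59.416, 16.404, 90.338, -0, 73.258, -8.594], TCP at [0.253, 0.626, 0.231] pointing down, gripper open.
Joint ranges: [-158.93, 158.93], [-51.34, 127.21], [12.03, 142.37], [-87.48, 267.48], [13.55, 161.25], [-162.69, 162.69]. Speed limits (degrees/s): [159.86, 159.86, 180, 180, 180, 180].

## Interface

Orientations are given as [roll, pitch, yaw] about the fixed x, y, z axes, in that order (R = Rz(yaw) Ry(pitch) Rx(roll)).
In Python, from rig import ctrl, cams gives the robot as it stands. The module is installed in compiled form; this text tells all that it offers.
- The arm moves only by the tool jog_arm, never from a script. Its argument "rows" is one flat list of numbers, 7 for each row, row after row: the shift along the world's x, y, z in mm, then the turn, a rotation vector about the world's x, y, z in rad, then the gripper command: -1 is shut, 1 is fully open, values between are in proportion. In form: [tx, ty, tz, ax, ay, az, fingers, tx, ty, tz, ax, ay, az, fingers, ...]. A call has 1 to 12 rows; each row is the pose to reach, as a shift and turn from the pose commanded when the call began; what a row does not reach only later rows make up. A row lasts 1/8 s, in which the tool goes at most 62.5 mm and 10.7 degrees, less where a joint would pass 70% of its speed; a pose out of reach is approached as far as the arm can. A call with a gripper value outside its range is refused whole. The fingers move at their own pace and stop on an object; the grip force is fixed at half the most. Time passes only in rows, so rows that repeat a pose let the fingers close. It gives the time, the measured TCP pose, the force, the opening and the grip force at its end, in the units of the state.
- ctrl.get_obs(): the state, without advancing time (a new reading comes with each control period).
- cams.read_camera(name): name is "scene" or "top"; returns a dict with "frame" (420x560x3 uint8, red, green, blue), "camera_matrix" (3x3 intrinsics, pixels), "world_from_camera" (4x4, takes a point from camera to world coordinates). Camera axes: x right, y up, looking along -z (the intrinsics and any distortion apply to the point x, -y, -z); pixel columns grow to the right and rows downward; lengths in m; the calibration is good to about 2 mm. A picture is of the moment at which its call begins. There is no depth.
- ctrl.job_done(): hands the job in; it is judged then, once.
The state is a dict: "time_s": time; "q": joint angles; "joint_vel": joint speeds; "joint_efforts": joint torques, N m; "tcp_pos": TCP position; "tool_rot": TCP orientation; "contact_force": force on the tool from outside, world axes, zero at the start; "ft_torque": the same for the moment, N m; "gripper_width": finger opening in m; "grip_force": force on a finger pad.
Only numpy, scipy, OpenCV 4.12 (cv2) and the standard library are available. Lean on these libraries where they do the work, as an engineer would, in place of code of your own. Each camera call takes 0.05 s, during which the arm holds its last target. There are 200 camera calls.

## Task

Get the polishing pot on the workbench ready to run: brush out the open pot with the long brush, going right down to the bottom three times and drawing the brush most of the way up the pot between strokes, then stand it back in its holder. Put every brass door knob blank on the bench into the pot, and only after that swing the lid over the pot, line up the brass knuckle on the lid with the steel one on the pot and push the red-handled pin through both until it is fully home, leaving it there. Leave the mug, the hammer and the jar alone.

Things in the scene. Friction and masses are not known exactly. Their poses are not given: they have to be found in the camera images.
- pot: Blue steel pot fixed to the bench, an open round tub. Origin on its axis at bench level, z up. Outer radius 78 mm, inner 72, rim 122 mm above the bench, inner floor 45 mm. The lid's pivot post (radius 13 mm) stands at its +y, 112 mm from the axis. At its -y, a fixed steel knuckle (34 x 34 mm, 25 mm long, on a bracket reaching from the pot 87 to 147 mm up) has a through hole along y.
- pot_floor (a point): Centre of the pot's inner floor, axes as the pot's.
- lug_mouth (a point): Centre of the outer mouth of the fixed knuckle's hole: pot coordinates 0, -152 mm, 130 mm up; axes as the pot's. The hole, 14.5 mm wide and countersunk 3 mm, runs along +y from here for 25 mm; the pin goes in here from outside, towards +y. It is fully home when its handle's end face rests here.
- lid (a joint): Angle of the swivel lid about its upright pivot post (rad). 0 = closed, knuckle holes in line; 1.8 to 2.15 = open at the start; grows counter-clockwise from above (lid swings out to the pot's +x). It stays where left (friction under 1 N at the knuckle, so the pin's tapered nose can nudge it into line), and can go 0.15 rad too far (negative).
- lid_knob (a point): Middle of the black upright knob (radius 12 mm, 134 to 179 mm above the bench) at the centre of the round aluminium lid (radius 82 mm, 8 mm thick, top 134 mm above the bench). This point is 157 mm up, 112 mm from the pivot axis, and on the pot's axis when the lid is closed. Frame turns with the lid and equals the pot's when closed.
- lid_hole (a point): Centre of the outer mouth of the hole in the lid's brass knuckle (34 x 34 mm, 24 mm long, hole 14.5 mm, countersunk 3 mm), 224 mm from the pivot axis, 130 mm above the bench. With the lid closed it lies 28 mm past lug_mouth along the pot's +y: a 3 mm gap is left between the knuckles. Frame as lid_knob's.
- pin_grip (a point): Centre of the pin's red square handle (60 mm long along its x, 24 x 24 mm). Its x axis runs from the handle to the pin's tip. The pin lies flat on the bench at the start, this point 12 mm up. Mass about 160 g, mostly in the handle.
- pin_tip (a point): Tip of the pin, 95 mm from pin_grip along its x. The steel shaft is 12 mm in diameter, 65 mm long from the handle's end face, its last 14 mm tapering to 5 mm diameter.
- stand: Dark steel cup, fixed, in which the brush stands: outer radius 30 mm, inner radius 24 mm, rim 60 mm above the bench. Origin at bench level on its axis.
- stand_floor (a point): Centre of the cup's inner floor, 12 mm above the bench.
- brush_tip (a point): Centre of the flat lower end of the upright brush; its z axis runs up along the brush to the handle. Stiff bristle head radius 20 mm, 55 mm long; rod radius 5 mm up to 120 mm; wooden handle radius 11 mm from 120 to 210 mm above this point.
- brush_grip (a point): Point on the brush's axis in its wooden handle, 175 mm above brush_tip and 35 mm below its top end.
- knob0_mid (a point): Middle (30 mm above the foot) of a cast brass door knob blank standing on the bench, 60 mm tall along its z: foot radius 21 mm, neck radius 11 mm (12 to 24 mm up), round head radius 19 mm (32 to 52 mm up). 200 to 325 g. Absent in some starts.
- knob1_mid (a point): Middle (30 mm above the foot) of a cast brass door knob blank standing on the bench, 60 mm tall along its z: foot radius 21 mm, neck radius 11 mm (12 to 24 mm up), round head radius 19 mm (32 to 52 mm up). 200 to 325 g. Absent in some starts.
- knob2_mid (a point): Middle (30 mm above the foot) of a cast brass door knob blank standing on the bench, 60 mm tall along its z: foot radius 21 mm, neck radius 11 mm (12 to 24 mm up), round head radius 19 mm (32 to 52 mm up). 200 to 325 g. Absent in some starts.
- knob3_mid (a point): Middle (30 mm above the foot) of a cast brass door knob blank standing on the bench, 60 mm tall along its z: foot radius 21 mm, neck radius 11 mm (12 to 24 mm up), round head radius 19 mm (32 to 52 mm up). 200 to 325 g. Absent in some starts.
- mug_mid (a point): White mug (bystander), radius 40 mm, 90 mm tall; this point half-way up.
- hammer_mid (a point): Hammer lying on the bench (bystander), about 250 mm long; a point on its handle.
- jar_mid (a point): Jar with a lid (bystander), radius 35 mm, 100 mm tall; this point half-way up.
Things that resemble listed ones, but are neither listed nor needed, are in the scene too. There is more than one size of the part that bears brush_tip; the job needs the smallest.

How it is judged:
By the outcome, as a careful person would: the job done as asked, in the order asked, and still so for the second after the job is handed in, with the robot touching nothing.
Of knob0, knob1, knob2, knob3 only 2 to 4 are there at a start; the rules pass over those that are not, and their reading is None.
At some moment in a run one of knob0, knob1, knob2, knob3 may be knocked a few centimetres aside while the robot is not near it.
Once in a run the grip may slacken for a moment while it holds something.
It also fails if it takes over 210 s, if anything falls off the work surface, if the arm or the gripper's body presses on something with over 40 N, if the wrist force passes 120 N, or if a joint passes its speed limit or range.

## Working session

There is one attempt and no reset: what is moved stays moved. The work goes in short steps, Python scripts to look and compute and a tool call to move; the robot and the scene stay as the last step left them, time stands still between calls to the robot, and variables do not carry over. Pictures are saved under pics/ and viewed, at most 14 in all, crops included, and the job is handed in when it is done.

Besides the shell and the picture viewer there is one more tool, called after ">>>" as name(argument=value, ...) on one line, values as JSON. jog_arm: Moves the arm, as the interface text tells. Its arguments: {"type":"object","properties":{"rows":{"type":"array","items":{"type":"number"}}},"required":["rows"]}

```bash
mkdir -p pics
cat > h.py <<'E'
import numpy as np, cv2
from rig import ctrl, cams
def snap(cam,name,crop=None,scale=1):
    d=cams.read_camera(cam); f=d["frame"]
    if crop: f=f[crop[1]:crop[3],crop[0]:crop[2]]
    f=cv2.resize(f,None,fx=scale,fy=scale,interpolation=cv2.INTER_CUBIC)
    cv2.imwrite("pics/"+name,f[:,:,::-1]); return d
def px(d,u,v,z):
    """pixel -> world point at height z"""
    K=d["camera_matrix"];T=d["world_from_camera"]
    r=np.linalg.inv(K)@[u,v,1]; r=T[:3,:3]@[r[0],-r[1],-r[2]]; o=T[:3,3]
    return o+r*(z-o[2])/r[2]
def proj(d,p):
    T=d["world_from_camera"]; c=T[:3,:3].T@(np.array(p)-T[:3,3]); q=d["camera_matrix"]@[c[0],-c[1],-c[2]]
    return q[:2]/q[2]
E
python3 - <<'E'
from h import *
a=snap("top","t1.png",scale=1.42); b=snap("scene","s1.png",scale=1.42)
for d in(a,b): print(d.keys(),d["camera_matrix"],d["world_from_camera"].round(3))
print(ctrl.get_obs())
E
```

```text
dict_keys(['frame', 'camera_matrix', 'world_from_camera']) [[402.68192013   0.         284.2067367 ]
 [  0.         402.68192013 207.96327714]
 [  0.           0.           1.        ]] [[-0.011  0.981 -0.195  0.393]
 [-1.    -0.01   0.008  0.07 ]
 [ 0.006  0.195  0.981  1.057]
 [ 0.     0.     0.     1.   ]]
dict_keys(['frame', 'camera_matrix', 'world_from_camera']) [[380.43310211   0.         279.18137287]
 [  0.         380.43310211 214.30769986]
 [  0.           0.           1.        ]] [[ 0.016 -0.617  0.787  1.356]
 [ 1.     0.009 -0.014  0.048]
 [ 0.002  0.787  0.617  0.754]
 [ 0.     0.     0.     1.   ]]
{'time_s': 0.1, 'q': array([ 5.94152463e+01,  1.64496207e+01,  9.04153890e+01,  6.19548086e-04,
        7.32602465e+01, -8.59564554e+00]), 'joint_vel': array([-0.07497695, -0.10315473, -0.22541594,  0.02413948,  0.02283191,
       -0.00177689]), 'joint_efforts': array([ 1.97269619e-04, -4.07293510e+01, -2.93700743e+01, -1.38706787e-04,
        3.41455489e-03, -8.02079597e-06]), 'tcp_pos': array([0.25241191, 0.62537455, 0.23006174]), 'tool_rot': array([-1.79876239e+02, -1.93070452e-02,  1.58010692e+02]), 'contact_force': array([ 0.60281334,  0.23976045, -1.15413542]), 'ft_torque': array([0.02864079, 0.01362339, 0.03170011]), 'grip_force': 0.0, 'gripper_width': 0.08542365428043638}
```

View pics/t1.png

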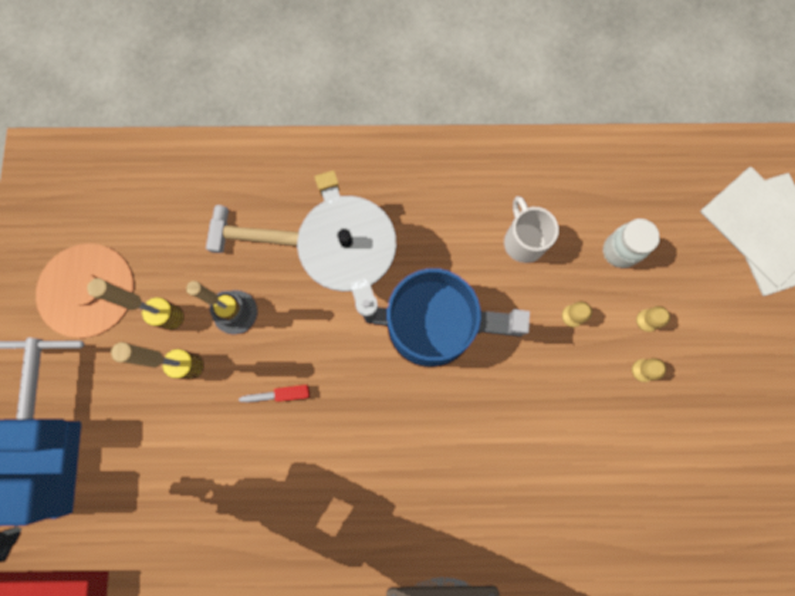

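View pics/s1.png

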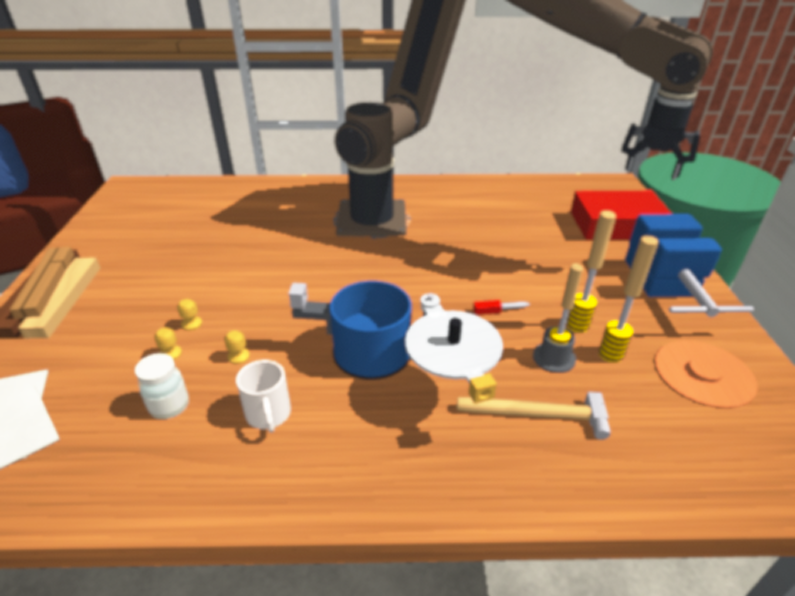

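Brush candidates, in the top picture: the brush in the dark cup with its head at (225,307) and top at (193,288), and two larger ones standing free at (158,312) and (178,363). I choose the one in the cup because it's the shortest. There are three knobs: (578,314), (654,319) and (650,369). The pin is at (292,393). The orange disc, the vise and the larger brushes are lookalikes or clutter. Next, a close crop to check.

Run:
```python
from h import *
a=snap("top","t2.png",(140,110,380,290),3.3)
b=cams.read_camera("scene")["frame"]; t=a["frame"]
A=cv2.resize(t[195:285,385:485],None,fx=4,fy=4,interpolation=3); B=cv2.resize(b[140:270,360:460],None,fx=4,fy=4,interpolation=3)
C=np.zeros((520,800,3),np.uint8); C[:360,:400]=A; C[:,400:]=B; cv2.imwrite("pics/c2.png",C[:,:,::-1])
```

```text
(no output)
```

View pics/t2.png

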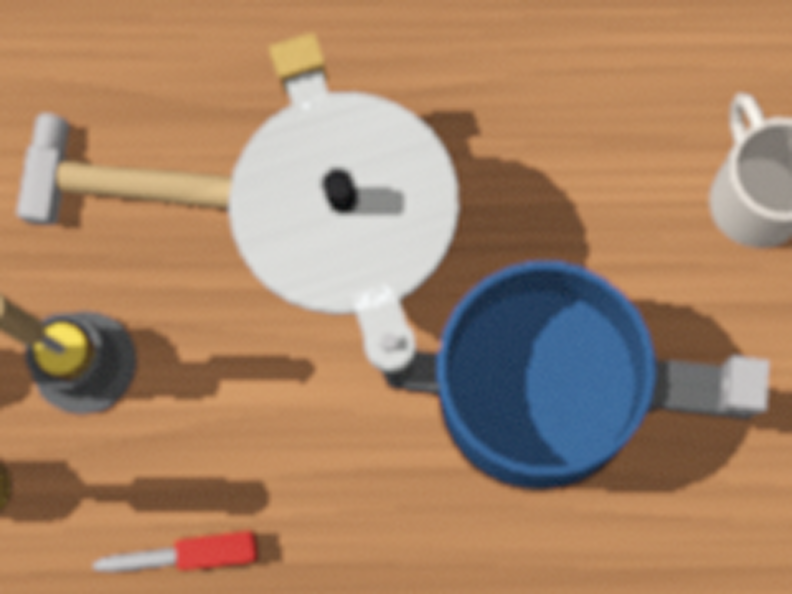

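View pics/c2.png

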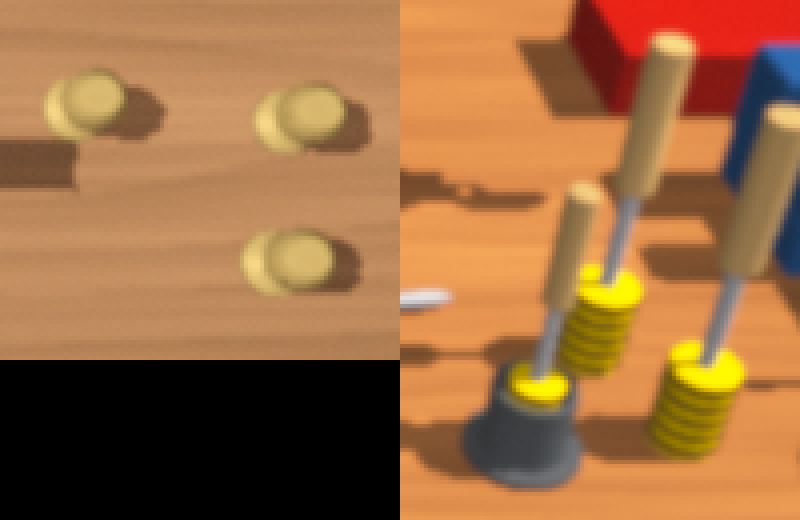

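```bash
cat > m.py <<'E'
from h import *
a=cams.read_camera("top"); b=cams.read_camera("scene")
T=lambda X,Y,z: px(a,140+(X+.5)/3.3-.5,110+(Y+.5)/3.3-.5,z)
C=lambda X,Y,z: px(a,385+(X+.5)/4-.5,195+(Y+.5)/4-.5,z)
pot=T(546,374,.122); lug=T(747,384,.147); print("pot",pot,"lug",lug,"piv?",T(393,342,.142))
d=(pot-lug)[:2]; print("dist",np.hypot(*d),"yaw",np.degrees(np.arctan2(d[1],d[0]))-90)
print("lid c",T(344,202,.134),"brass",T(297,55,.147))
print("pin",T(216,550,.02),"tip",T(95,566,.012))
print("cup",T(93,353,.06),T(82,362,0))
print("brush top T",px(a,193/1.42,288/1.42,.222),"S",px(b,360+185.5/4-.5,140+192.5/4-.5,.222), "head", T(62,347,.067))
for k in((96,98),(317,112),(303,260)): print("knob",C(*k,.06))
print("mug",T(770,160,.09))
E
python3 m.py
```

```text
pot [0.54251995 0.01333576 0.122     ] lug [ 0.53012642 -0.12434233  0.147     ] piv? [0.56306065 0.12120144 0.142     ]
dist 0.13823479052131485 yaw -5.143795759630208
lid c [0.66755281 0.15711281 0.134     ] brass [0.77501104 0.19098309 0.147     ]
pin [0.42440482 0.26387364 0.02      ] tip [0.41345338 0.35841239 0.012     ]
cup [0.57201545 0.35385073 0.06      ] [0.57550503 0.37945486 0.        ]
brush top T [0.5732793  0.37642285 0.222     ] S [0.57442847 0.37737345 0.222     ] head [0.57559606 0.37544969 0.067     ]
knob [ 0.5596537  -0.25109765  0.06      ]
knob [ 0.54936209 -0.38958418  0.06      ]
knob [ 0.45708592 -0.37184701  0.06      ]
mug [ 0.71090109 -0.16276226  0.09      ]
```

The crop confirms it: the brush in the cup is the smallest, and its top is at about (585,192) in the crop. I'll go up first, then over it.

>>> jog_arm(rows=[0, 0, 270, 0, 0, 0, 1, 0, 0, 270, 0, 0, 0, 1, 0, 0, 270, 0, 0, 0, 1, 0, 0, 270, 0, 0, 0, 1, 0, 0, 270, 0, 0, 0, 1, 322, -249, 270, 0, 0, 0, 1, 322, -249, 270, 0, 0, 0, 1, 322, -249, 270, 0, 0, 0, 1, 322, -249, 270, 0, 0, 0, 1, 322, -249, 270, 0, 0, 0, 1, 322, -249, 270, 0, 0, 0, 1, 322, -249, 270, 0, 0, 0, 1])

```text
time_s: 1.8
tcp_pos: [0.5771, 0.3743, 0.5004]
tool_rot: [-179.9, -0.0, 157.8]
contact_force: [-0.4, 1.3, 0.4]
gripper_width: 0.0856
grip_force: 0.0
```

>>> jog_arm(rows=[-2, 3, -200, 0, 0, 0, 1, -2, 3, -200, 0, 0, 0, 1, -2, 3, -200, 0, 0, 0, 1, -2, 3, -250, 0, 0, 0, 1, -2, 3, -300, 0, 0, 0, 1, -2, 3, -332, 0, 0, 0, 1, -2, 3, -332, 0, 0, 0, 1, -2, 3, -332, 0, 0, 0, -1, -2, 3, -332, 0, 0, 0, -1, -2, 3, -332, 0, 0, 0, -1, -2, 3, -332, 0, 0, 0, -1, -2, 3, -332, 0, 0, 0, -1])

```text
time_s: 3.3
tcp_pos: [0.5733, 0.3799, 0.1709]
tool_rot: [179.9, 0.1, 158.0]
contact_force: [0.2, -1.2, 4.8]
gripper_width: 0.0207
grip_force: 59.2
```

>>> jog_arm(rows=[0, 0, 0, 0, 0, 0, -1, 0, 0, 0, 0, 0, 0, -1, 0, 0, 20, 0, 0, 0, -1, 0, 0, 40, 0, 0, 0, -1, 0, 0, 80, 0, 0, 0, -1, 0, 0, 140, 0, 0, 0, -1, 0, 0, 160, 0, 0, 0, -1, 0, 0, 160, 0, 0, 0, -1])

```text
time_s: 4.3
tcp_pos: [0.5733, 0.3803, 0.332]
tool_rot: [179.8, 0.2, 158.0]
contact_force: [-0.9, -0.5, -2.1]
gripper_width: 0.0207
grip_force: 58.9
```

Run:
```python
from h import *
snap("scene","s3.png",(180,60,460,270),2.8)
o=ctrl.get_obs();print(o["tcp_pos"],o["time_s"])
```

```text
[0.5724347  0.37986879 0.32879641] 4.35
```

View pics/s3.png

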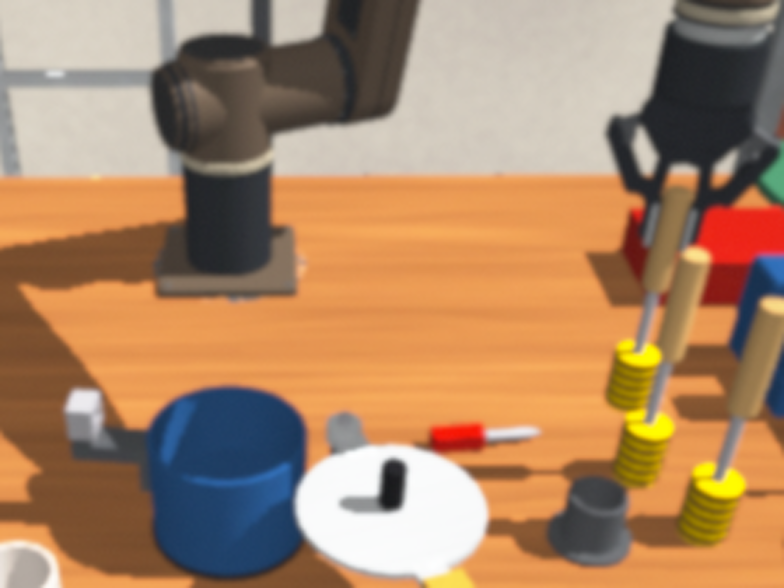

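The brush is upright in the gripper and clear of the cup, with its tip at (632,402) in the crop. Moving it to the pot.

>>> jog_arm(rows=[0, 0, 30, 0, 0, 0, -1, -30, -366, 30, 0, 0, 0, -1, -30, -366, 30, 0, 0, 0, -1, -30, -366, 30, 0, 0, 0, -1, -30, -366, 30, 0, 0, 0, -1, -30, -366, 30, 0, 0, 0, -1, -30, -366, 30, 0, 0, 0, -1, -30, -366, 30, 0, 0, 0, -1, -30, -366, -20, 0, 0, 0, -1, -30, -366, -70, 0, 0, 0, -1, -30, -366, -110, 0, 0, 0, -1, -30, -366, -122, 0, 0, 0, -1])

```text
time_s: 5.85
tcp_pos: [0.5401, 0.0152, 0.204]
tool_rot: [-179.9, -0.5, 158.1]
contact_force: [-5.8, 0.1, 20.1]
gripper_width: 0.0207
grip_force: 61.8
```

>>> jog_arm(rows=[0, 0, -4, 0, 0, 0, -1, 0, 0, -6, 0, 0, 0, -1, 0, 0, -6, 0, 0, 0, -1])

```text
time_s: 6.22
tcp_pos: [0.543, 0.0144, 0.2039]
tool_rot: [-180.0, -0.0, 158.1]
contact_force: [-3.4, -0.1, 6.8]
gripper_width: 0.0203
grip_force: 60.5
```

>>> jog_arm(rows=[0, 0, 30, 0, 0, 0, -1, 0, 0, 68, 0, 0, 0, -1, 0, 0, 68, 0, 0, 0, -1, 0, 0, 68, 0, 0, 0, -1, 0, 0, 30, 0, 0, 0, -1, 0, 0, 8, 0, 0, 0, -1, 0, 0, 0, 0, 0, 0, -1, 0, 0, 0, 0, 0, 0, -1, 0, 0, 0, 0, 0, 0, -1])

```text
time_s: 7.35
tcp_pos: [0.5426, 0.0137, 0.2027]
tool_rot: [-179.9, -0.1, 158.0]
contact_force: [-3.2, -0.1, 10.1]
gripper_width: 0.0208
grip_force: 60.6
```

>>> jog_arm(rows=[0, 0, 30, 0, 0, 0, -1, 0, 0, 68, 0, 0, 0, -1, 0, 0, 68, 0, 0, 0, -1, 0, 0, 68, 0, 0, 0, -1, 0, 0, 30, 0, 0, 0, -1, 0, 0, 8, 0, 0, 0, -1, 0, 0, -1, 0, 0, 0, -1, 0, 0, -1, 0, 0, 0, -1, 0, 0, -1, 0, 0, 0, -1])

```text
time_s: 8.48
tcp_pos: [0.5424, 0.0135, 0.2017]
tool_rot: [-179.9, -0.1, 158.0]
contact_force: [-3.8, -0.6, 10.9]
gripper_width: 0.0207
grip_force: 60.7
```

>>> jog_arm(rows=[0, 0, 60, 0, 0, 0, -1, 0, 0, 120, 0, 0, 0, -1, 0, 0, 158, 0, 0, 0, -1, 31, 366, 158, 0, 0, 0, -1, 31, 366, 158, 0, 0, 0, -1, 31, 366, 158, 0, 0, 0, -1, 31, 366, 158, 0, 0, 0, -1, 31, 366, 158, 0, 0, 0, -1, 31, 366, 158, 0, 0, 0, -1, 31, 366, 120, 0, 0, 0, -1, 31, 366, 70, 0, 0, 0, -1, 31, 366, 37, 0, 0, 0, -1])

```text
time_s: 9.98
tcp_pos: [0.5713, 0.3792, 0.2304]
tool_rot: [-179.6, -0.4, 158.0]
contact_force: [-0.3, -0.8, -1.4]
gripper_width: 0.0208
grip_force: 59.5
```

>>> jog_arm(rows=[0, 0, 0, 0, 0, 0, -1, 0, 0, 0, 0, 0, 0, -1])

```text
time_s: 10.22
tcp_pos: [0.574, 0.38, 0.2377]
tool_rot: [180.0, 0.0, 158.0]
contact_force: [0.8, 0.4, -0.4]
gripper_width: 0.0204
grip_force: 59.5
```

Run:
```python
from h import *
b=cams.read_camera("scene")["frame"]; a=cams.read_camera("top"); t=a["frame"]
A=cv2.resize(t[180:255,100:200],None,fx=4,fy=4,interpolation=3); B=cv2.resize(b[140:270,360:460],None,fx=4,fy=4,interpolation=3)
C=np.zeros((520,800,3),np.uint8); C[:300,:400]=A; C[:,400:]=B; cv2.imwrite("pics/c3.png",C[:,:,::-1])
o=ctrl.get_obs();print(o["tcp_pos"],o["tool_rot"])
```

```text
[0.57476603 0.38032672 0.23987262] [1.79832738e+02 1.55981699e-01 1.58006411e+02]
```

View pics/c3.png

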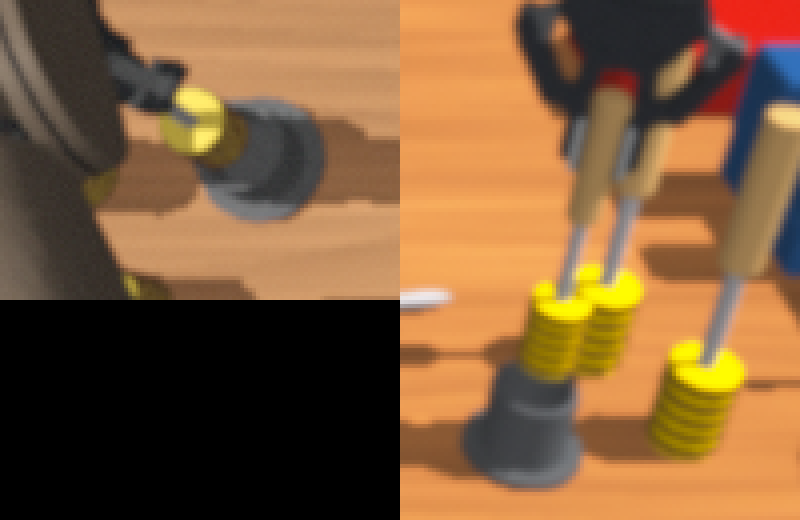

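Run:
```python
from h import *
a=cams.read_camera("top");b=cams.read_camera("scene")
S=lambda X,Y,z: px(b,360+(X-400+.5)/4-.5,140+(Y+.5)/4-.5,z).round(4)
T=lambda X,Y,z: px(a,100+(X+.5)/4-.5,180+(Y+.5)/4-.5,z).round(4)
print("head top S",S(562,303,.136),"T",T(193,121,.136))
print("cup rim S",S(542,388,.06), "base T", T(262,163,0.0),"base S",S(523,442,0.0))
```

```text
head top S [0.5771 0.3794 0.136 ] T [0.5748 0.3792 0.136 ]
cup rim S [0.5752 0.3811 0.06  ] base T [0.5727 0.3777 0.    ] base S [0.5657 0.3813 0.    ]
```

The brush head and the cup agree to about 2 mm, with the head top at (562,303) and the cup rim at (542,388) in the crop. Lowering and releasing.

>>> jog_arm(rows=[0, 0, -20, 0, 0, 0, -1, 0, 0, -40, 0, 0, 0, -1, 0, 0, -55, 0, 0, 0, -1, 0, 0, -65, 0, 0, 0, -1, 0, 0, -69, 0, 0, 0, -1, 0, 0, -70, 0, 0, 0, -1, 0, 0, -70, 0, 0, 0, -1])

```text
time_s: 11.3
tcp_pos: [0.5741, 0.3799, 0.1687]
tool_rot: [180.0, 0.1, 158.0]
contact_force: [-1.0, -0.8, 3.4]
gripper_width: 0.0209
grip_force: 60.2
```

>>> jog_arm(rows=[0, 0, 0, 0, 0, 0, 1, 0, 0, 0, 0, 0, 0, 1, 0, 0, 0, 0, 0, 0, 1, 0, 0, 0, 0, 0, 0, 1, 0, 0, 60, 0, 0, 0, 1, 0, 0, 120, 0, 0, 0, 1, 0, 0, 180, 0, 0, 0, 1, 0, -100, 180, 0, 0, 0, 1, 0, -200, 180, 0, 0, 0, 1, 0, -200, 180, 0, 0, 0, 1, 0, -200, 180, 0, 0, 0, 1])

```text
time_s: 12.68
tcp_pos: [0.5738, 0.1767, 0.3476]
tool_rot: [-180.0, 0.0, 157.8]
contact_force: [0.0, 0.2, -0.5]
gripper_width: 0.0855
grip_force: 0.0
```

```bash
cat > k.py <<'E'
from h import *
def knobs(v=True):
    d=cams.read_camera("top"); f=cv2.cvtColor(cv2.resize(d["frame"],None,fx=4,fy=4,interpolation=3),cv2.COLOR_RGB2HSV)
    m=cv2.inRange(f,(20,90,110),(32,255,255)); m[:,:1420]=0
    n,l,s,c=cv2.connectedComponentsWithStats(m)
    for i in range(1,n):
        if s[i,4]>300: print(s[i],c[i].round(1)/4, px(d,*(c[i]/4),.035).round(3))
    return d
if __name__=="__main__":
    d=knobs(); o=ctrl.get_obs(); print(o["time_s"],o["tcp_pos"])
E
python3 k.py
python3 - <<'E'
from h import *
b=cams.read_camera("scene")["frame"]; t=cams.read_camera("top")["frame"]
A=cv2.resize(t[160:290,370:490],None,fx=3.3,fy=3.3,interpolation=3); B=cv2.resize(b[140:270,360:460],None,fx=4,fy=4,interpolation=3)
C=np.zeros((520,800,3),np.uint8); C[:A.shape[0],:A.shape[1]]=A; C[:,400:]=B; cv2.imwrite("pics/c4.png",C[:,:,::-1])
print(cv2.cvtColor(t,cv2.COLOR_RGB2HSV)[195+24,385+24],cv2.cvtColor(t,cv2.COLOR_RGB2HSV)[195+8,385+8])
E
```

```text
[1588  856   76   60 2832] [406.375 221.275] [ 0.558 -0.253  0.035]
[1796  864   88   68 4336] [459.575 224.375] [ 0.549 -0.39   0.035]
[1784 1012   88   60 3888] [457.65 260.3 ] [ 0.457 -0.376  0.035]
12.725 [0.57394143 0.17693449 0.3475901 ]
[ 20 132 157] [ 14 125 200]
```

View pics/c4.png

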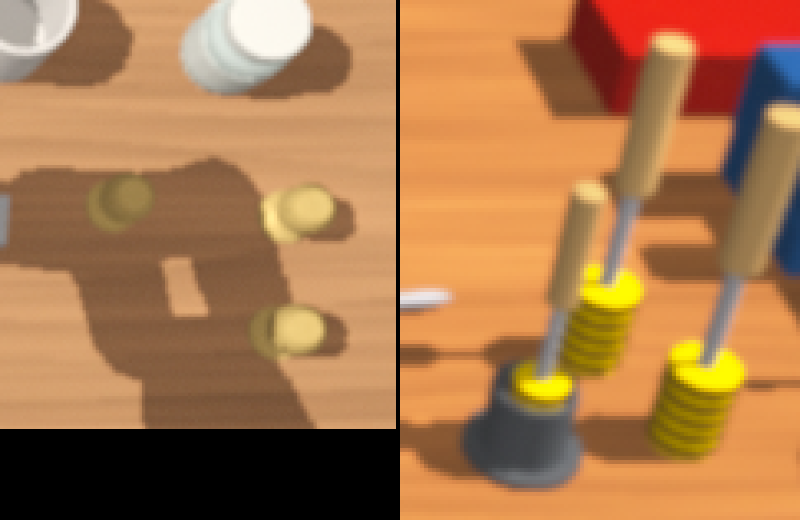

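The brush stands in its cup again (540,380), and the three knobs are where they were. On to knob 0.

>>> jog_arm(rows=[-15, -428, 0, 0, 0, 0, 1, -15, -428, 0, 0, 0, 0, 1, -15, -428, 0, 0, 0, 0, 1, -15, -428, 0, 0, 0, 0, 1, -15, -428, 0, 0, 0, 0, 1, -15, -428, 0, 0, 0, 0, 1, -15, -428, 0, 0, 0, 0, 1, -15, -428, -60, 0, 0, 0, 1, -15, -428, -120, 0, 0, 0, 1, -15, -428, -180, 0, 0, 0, 1, -15, -428, -230, 0, 0, 0, 1, -15, -428, -250, 0, 0, 0, 1])

```text
time_s: 14.32
tcp_pos: [0.5578, -0.2454, 0.0932]
tool_rot: [179.9, -0.4, 158.1]
contact_force: [0.5, 0.3, -0.4]
gripper_width: 0.0857
grip_force: 0.0
```

>>> jog_arm(rows=[0, 0, -40, 0, 0, 0, 1, 0, 0, -70, 0, 0, 0, 1, 0, 0, -75, 0, 0, 0, 1, 0, 0, -75, 0, 0, 0, -1, 0, 0, -75, 0, 0, 0, -1, 0, 0, -75, 0, 0, 0, -1, 0, 0, -75, 0, 0, 0, -1, 0, 0, -75, 0, 0, 0, -1, 0, 0, -75, 0, 0, 0, -1, 0, 0, -30, 0, 0, 0, -1, 0, 0, 30, 0, 0, 0, -1, 0, 0, 90, 0, 0, 0, -1])

```text
time_s: 15.82
tcp_pos: [0.5578, -0.2474, 0.1879]
tool_rot: [179.9, -0.1, 158.0]
contact_force: [0.8, -0.8, -1.7]
gripper_width: 0.0361
grip_force: 60.9
```

>>> jog_arm(rows=[0, 0, 30, 0, 0, 0, -1, 20, 248, 30, 0, 0, 0, -1, 20, 248, 30, 0, 0, 0, -1, 20, 248, 30, 0, 0, 0, -1, 20, 248, 30, 0, 0, 0, -1, 20, 248, 30, 0, 0, 0, -1, 20, 248, 20, 0, 0, 0, -1, 20, 248, -40, 0, 0, 0, -1, 20, 248, -80, 0, 0, 0, -1, 20, 248, -105, 0, 0, 0, -1, 20, 248, -111, 0, 0, 0, -1, 20, 248, -111, 0, 0, 0, -1])

```text
time_s: 17.32
tcp_pos: [0.5787, -0.0012, 0.0763]
tool_rot: [-180.0, -0.0, 157.9]
contact_force: [0.2, -0.5, -2.3]
gripper_width: 0.0358
grip_force: 61.2
```

>>> jog_arm(rows=[0, 0, 0, 0, 0, 0, 0.3, 0, 0, 0, 0, 0, 0, 0.3, 0, 0, 0, 0, 0, 0, 0.3, 0, 0, 0, 0, 0, 0, 0.3, 0, 0, 60, 0, 0, 0, 0.3, 0, 0, 120, 0, 0, 0, 0.3, 0, 0, 180, 0, 0, 0, 1, 0, 0, 180, 0, 0, 0, 1])

```text
time_s: 18.32
tcp_pos: [0.582, -0.0005, 0.2642]
tool_rot: [179.8, 0.8, 158.0]
contact_force: [0.4, -0.3, -1.0]
gripper_width: 0.0852
grip_force: 0.0
```

```bash
python3 k.py
```

```text
[1796  868   88   60 2128] [460.1  224.05] [ 0.55  -0.391  0.035]
[1784 1012   88   60 2240] [457.325 260.35 ] [ 0.457 -0.375  0.035]
18.375 [ 5.80218755e-01 -2.44294592e-04  2.60097345e-01]
```

>>> jog_arm(rows=[-30, -388, 0, 0, 0, 0, 1, -30, -388, 0, 0, 0, 0, 1, -30, -388, 0, 0, 0, 0, 1, -30, -388, 0, 0, 0, 0, 1, -30, -388, 0, 0, 0, 0, 1, -30, -388, 0, 0, 0, 0, 1, -30, -388, 0, 0, 0, 0, 1, -30, -388, -50, 0, 0, 0, 1, -30, -388, -110, 0, 0, 0, 1, -30, -388, -150, 0, 0, 0, 1, -30, -388, -160, 0, 0, 0, 1])

```text
time_s: 19.75
tcp_pos: [0.5464, -0.3846, 0.0907]
tool_rot: [179.8, -0.5, 158.1]
contact_force: [0.3, 0.6, -0.7]
gripper_width: 0.0852
grip_force: 0.0
```

>>> jog_arm(rows=[0, 0, -40, 0, 0, 0, 1, 0, 0, -70, 0, 0, 0, 1, 0, 0, -75, 0, 0, 0, 1, 0, 0, -75, 0, 0, 0, -1, 0, 0, -75, 0, 0, 0, -1, 0, 0, -75, 0, 0, 0, -1, 0, 0, -75, 0, 0, 0, -1, 0, 0, -75, 0, 0, 0, -1, 0, 0, -75, 0, 0, 0, -1, 0, 0, -30, 0, 0, 0, -1, 0, 0, 30, 0, 0, 0, -1, 0, 0, 90, 0, 0, 0, -1])

```text
time_s: 21.25
tcp_pos: [0.5479, -0.3871, 0.1865]
tool_rot: [179.9, -0.2, 158.0]
contact_force: [0.9, -1.1, -2.6]
gripper_width: 0.0362
grip_force: 60.9
```

>>> jog_arm(rows=[0, 0, 30, 0, 0, 0, -1, -12, 439, 30, 0, 0, -1.047, -1, -12, 439, 30, 0, 0, -1.047, -1, -12, 439, 30, 0, 0, -1.047, -1, -12, 439, 30, 0, 0, -1.047, -1, -12, 439, 30, 0, 0, -1.047, -1, -12, 439, 30, 0, 0, -1.047, -1, -12, 439, 30, 0, 0, -1.047, -1, -12, 439, 30, 0, 0, -1.047, -1, -12, 439, -20, 0, 0, -1.047, -1, -12, 439, -70, 0, 0, -1.047, -1, -12, 439, -90, 0, 0, -1.047, -1])

```text
time_s: 22.75
tcp_pos: [0.5335, 0.0504, 0.0919]
tool_rot: [-179.6, -0.1, 98.0]
contact_force: [-0.6, 0.1, -2.6]
gripper_width: 0.0365
grip_force: 61.0
```

>>> jog_arm(rows=[0, 0, -20, 0, 0, 0, -1, 0, 0, -21, 0, 0, 0, -1, 0, 0, -21, 0, 0, 0, 0.3, 0, 0, -21, 0, 0, 0, 0.3, 0, 0, -21, 0, 0, 0, 0.3, 0, 0, -21, 0, 0, 0, 0.3, 0, 0, 40, 0, 0, 0, 0.3, 0, 0, 100, 0, 0, 0, 0.3, 0, 0, 160, 0, 0, 0, 1, 0, 0, 160, 0, 0, 0, 1])

```text
time_s: 24.0
tcp_pos: [0.5388, 0.0513, 0.2626]
tool_rot: [179.4, 0.1, 98.0]
contact_force: [0.6, 0.1, -0.1]
gripper_width: 0.0853
grip_force: 0.0
```

```bash
python3 k.py
```

```text
[1780 1012   92   60 2640] [455.975 260.125] [ 0.458 -0.372  0.035]
24.05 [0.5371581  0.05136439 0.25882104]
```

>>> jog_arm(rows=[-80, -423, 0, 0, 0, 0, 1, -80, -423, 0, 0, 0, 0, 1, -80, -423, 0, 0, 0, 0, 1, -80, -423, 0, 0, 0, 0, 1, -80, -423, 0, 0, 0, 0, 1, -80, -423, 0, 0, 0, 0, 1, -80, -423, 0, 0, 0, 0, 1, -80, -423, 0, 0, 0, 0, 1, -80, -423, -50, 0, 0, 0, 1, -80, -423, -110, 0, 0, 0, 1, -80, -423, -150, 0, 0, 0, 1, -80, -423, -160, 0, 0, 0, 1])

```text
time_s: 25.55
tcp_pos: [0.4544, -0.3678, 0.0909]
tool_rot: [-179.7, -0.6, 98.1]
contact_force: [0.2, 0.1, -0.2]
gripper_width: 0.0852
grip_force: 0.0
```

>>> jog_arm(rows=[0, 0, -40, 0, 0, 0, 1, 0, 0, -70, 0, 0, 0, 1, 0, 0, -75, 0, 0, 0, 1, 0, 0, -75, 0, 0, 0, -1, 0, 0, -75, 0, 0, 0, -1, 0, 0, -75, 0, 0, 0, -1, 0, 0, -75, 0, 0, 0, -1, 0, 0, -75, 0, 0, 0, -1, 0, 0, -75, 0, 0, 0, -1, 0, 0, -30, 0, 0, 0, -1, 0, 0, 30, 0, 0, 0, -1, 0, 0, 90, 0, 0, 0, -1])

```text
time_s: 27.05
tcp_pos: [0.456, -0.3714, 0.1869]
tool_rot: [-179.9, -0.1, 98.0]
contact_force: [1.0, -0.5, -2.4]
gripper_width: 0.0362
grip_force: 61.0
```

Run:
```python
from h import *
snap("top","t5.png",(180,110,380,260),4)
```

```text
(no output)
```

View pics/t5.png

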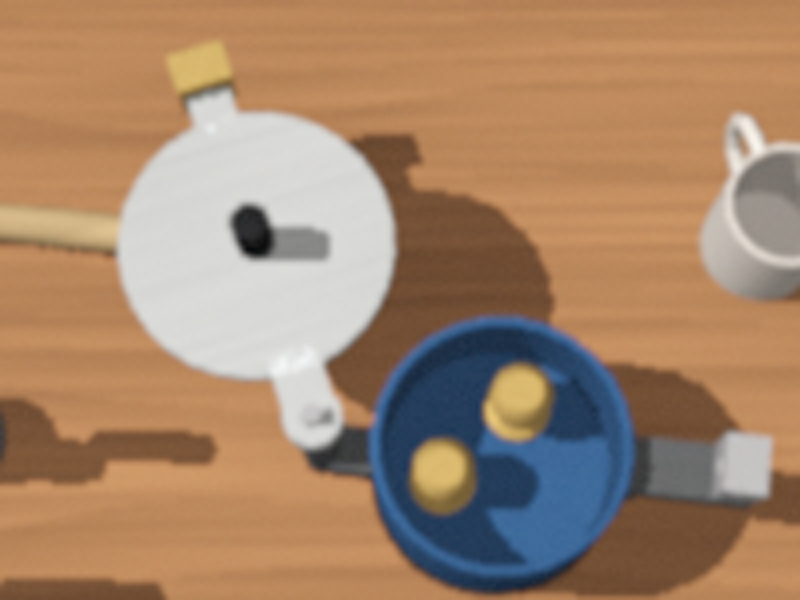

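Both knobs stand in the pot, at (520,395) and (442,470). The third slot, lower right, is free.

>>> jog_arm(rows=[0, 0, 30, 0, 0, 0, -1, 55, 362, 30, 0, 0, -1.047, -1, 55, 362, 30, 0, 0, -1.047, -1, 55, 362, 30, 0, 0, -1.047, -1, 55, 362, 30, 0, 0, -1.047, -1, 55, 362, 30, 0, 0, -1.047, -1, 55, 362, 30, 0, 0, -1.047, -1, 55, 362, 30, 0, 0, -1.047, -1, 55, 362, 10, 0, 0, -1.047, -1, 55, 362, -40, 0, 0, -1.047, -1, 55, 362, -80, 0, 0, -1.047, -1, 55, 362, -95, 0, 0, -1.047, -1])

```text
time_s: 28.6
tcp_pos: [0.5105, -0.0104, 0.0889]
tool_rot: [-179.9, 0.1, 38.0]
contact_force: [0.3, -0.1, -2.3]
gripper_width: 0.0364
grip_force: 61.1
```

>>> jog_arm(rows=[0, 0, -15, 0, 0, 0, -1, 0, 0, -16, 0, 0, 0, -1, 0, 0, -16, 0, 0, 0, 0.3, 0, 0, -16, 0, 0, 0, 0.3, 0, 0, -16, 0, 0, 0, 0.3, 0, 0, -16, 0, 0, 0, 0.3, 0, 0, 45, 0, 0, 0, 0.3, 0, 0, 105, 0, 0, 0, 0.3, 0, 0, 165, 0, 0, 0, 1, 0, 0, 165, 0, 0, 0, 1])

```text
time_s: 29.85
tcp_pos: [0.5138, -0.0102, 0.2623]
tool_rot: [179.6, -0.4, 38.1]
contact_force: [-0.5, -1.1, -0.9]
gripper_width: 0.0853
grip_force: 0.0
```

```bash
python3 k.py
cat > lid.py <<'E'
from h import *
import scipy.optimize as so
a=cams.read_camera("top")
T=lambda X,Y: np.array([180+(X+.5)/4-.5,110+(Y+.5)/4-.5])
# t5 pixels: rim outer centre, lug top centre, lid disc centre, brass top centre, knob top, post top
P=dict(rim=T(501,453),lug=T(743,466),lid=T(257,245),brass=T(201,67),knob=T(247,222),ktop=None)
def f(x):
    x0,y0,p,th=x; R=lambda t,v:np.array([[np.cos(t),-np.sin(t)],[np.sin(t),np.cos(t)]])@v
    c=np.array([x0,y0]); W=lambda v,z:proj(a,[*(c+R(p,np.array(v))),z])
    L=lambda r,z:proj(a,[*(c+R(p,np.array([0,.112])+R(th,np.array([0,-r])))),z])
    return np.r_[W((0,0),.122)-P["rim"],W((0,-.1395),.147)-P["lug"],L(.112,.134)-P["lid"],L(.212,.147)-P["brass"],L(.112,.170)-P["knob"]]
s=so.least_squares(f,[.5425,.013,-.09,1.93]); print(s.x,np.degrees(s.x[2:]),s.fun.round(1))
x0,y0,p,th=s.x; u=np.array([-np.sin(p),np.cos(p)])
print("pivot",[x0,y0]+.112*u,"lug_mouth",[x0,y0]-.152*u)
for t in np.linspace(th,0,7):
    v=np.array([x0,y0])+.112*u+.112*np.array([np.sin(p+t),-np.cos(p+t)]); print(round(t,3),v.round(4))
E
python3 lid.py
```

```text
29.9 [ 0.5122218  -0.00994731  0.25866553]
[ 0.54797739  0.01507617 -0.14534504  2.01492473] [ -8.32765715 115.44668323] [-0.6 -2.2  0.1  0.9 -0.7 -1.5  0.8  3.2  0.3 -0.3]
pivot [0.56419878 0.12589524] lug_mouth [ 0.52596265 -0.13532114]
2.015 [0.6712 0.1589]
1.679 [0.6761 0.1217]
1.343 [0.6685 0.0851]
1.007 [0.6492 0.053 ]
0.672 [0.6205 0.0291]
0.336 [0.5854 0.0159]
0.0 [0.548  0.0151]
```

```bash
sed -i 's/lug=T(743,466)/lug=T(749,461)/; s/W((0,0),.122)-P\["rim"\]/RE()-[T(633,316)[0],T(633,316)[1]]/' lid.py
python3 - <<'E'
s=open('lid.py').read()
s=s.replace("    return","    def RE():\n        q=np.array([W((.078*np.cos(k),.078*np.sin(k)),.122) for k in np.linspace(0,6.28,90)]); return np.array([q[:,0].max(),q[:,1].min()])\n    return")
open('lid.py','w').write(s)
E
python3 lid.py
```

```text
[ 0.55030662  0.01348141 -0.13263353  2.0121368 ] [ -7.59934171 115.28694625] [ 0.2 -1.1 -0.7  0.4 -0.6 -1.7  0.6  3.   0.5 -0.5]
pivot [0.56511806 0.12449772] lug_mouth [ 0.53020538 -0.13718358]
2.012 [0.6718 0.1585]
1.677 [0.6771 0.1215]
1.341 [0.6699 0.0848]
1.006 [0.651  0.0526]
0.671 [0.6225 0.0283]
0.335 [0.5877 0.0148]
0.0 [0.5503 0.0135]
```

```bash
sed -i 's/L(.212/L(.224/; s/lid=T(257,245)/lid=T(257,243)/' lid.py; python3 lid.py
```

```text
[ 0.54879683  0.01331924 -0.11781055  1.99034588] [ -6.7500473  114.03841894] [ 0.3 -0.4 -0.5  0.2 -0.3 -0.1 -0.3 -0.4  0.8  0.7]
pivot [0.56196111 0.1245429 ] lug_mouth [ 0.53093102 -0.13762715]
1.99 [0.6689 0.1578]
1.659 [0.6739 0.1212]
1.327 [0.6667 0.0849]
0.995 [0.6481 0.053 ]
0.663 [0.6201 0.0288]
0.332 [0.5857 0.0151]
0.0 [0.5488 0.0133]
```

The lid model now fits to under a pixel. I'll go above the lid knob and turn so the fingers close tangentially.

>>> jog_arm(rows=[157, 168, 0, 0, 0, 1.6, 0.2, 157, 168, 0, 0, 0, 1.6, 0.2, 157, 168, 0, 0, 0, 1.6, 0.2, 157, 168, 0, 0, 0, 1.6, 0.2, 157, 168, 0, 0, 0, 1.6, 0.2, 157, 168, 0, 0, 0, 1.6, 0.2, 157, 168, 0, 0, 0, 1.6, 0.2, 157, 168, 0, 0, 0, 1.6, 0.2, 157, 168, 0, 0, 0, 1.6, 0.2, 157, 168, 0, 0, 0, 1.6, 0.2, 157, 168, 0, 0, 0, 1.6, 0.2])

```text
time_s: 31.42
tcp_pos: [0.6681, 0.1578, 0.2546]
tool_rot: [-179.9, -0.1, 129.6]
contact_force: [0.2, 0.5, 0.2]
gripper_width: 0.0513
grip_force: 0.0
```

>>> jog_arm(rows=[0, 0, 0, 0, 0, 1.18, 0.2, 0, 0, 0, 0, 0, 1.18, 0.2, 0, 0, 0, 0, 0, 1.18, 0.2, 0, 0, 0, 0, 0, 1.18, 0.2, 0, 0, 0, 0, 0, 1.18, 0.2, 0, 0, 0, 0, 0, 1.18, 0.2, 0, 0, 0, 0, 0, 1.18, 0.2, 0, 0, 0, 0, 0, 1.18, 0.2])

```text
time_s: 32.42
tcp_pos: [0.6685, 0.1579, 0.2558]
tool_rot: [180.0, -0.0, -162.8]
contact_force: [-0.9, -0.0, -0.4]
gripper_width: 0.0512
grip_force: 0.0
```

>>> jog_arm(rows=[0, 0, -50, 0, 0, 0, 0.2, 0, 0, -90, 0, 0, 0, 0.2, 0, 0, -110, 0, 0, 0, 0.2, 0, 0, -110, 0, 0, 0, -0.25, 0, 0, -110, 0, 0, 0, -0.25, 0, 0, -110, 0, 0, 0, -0.25])

```text
time_s: 33.17
tcp_pos: [0.6701, 0.158, 0.149]
tool_rot: [-179.9, 0.2, -162.7]
contact_force: [1.1, 0.8, 0.9]
gripper_width: 0.032
grip_force: 0.0
```

Run:
```python
import numpy as np
f=lambda a:np.array([562,124.5])+112*np.array([np.cos(np.radians(a)),np.sin(np.radians(a))])
A=np.linspace(17.3,-96.75,25)
for s in(0,12):
    for k in range(s+1,s+13): print((f(A[k])-f(A[s])).round(0),round(np.radians(A[k]-A[s]),3))
```

```text
[ 2. -9.] -0.083
[  4. -18.] -0.166
[  5. -27.] -0.249
[  5. -37.] -0.332
[  4. -46.] -0.415
[  3. -55.] -0.498
[  1. -64.] -0.581
[ -2. -73.] -0.664
[ -6. -81.] -0.746
[-10. -90.] -0.829
[-15. -98.] -0.912
[ -21. -105.] -0.995
[-6. -7.] -0.083
[-13. -13.] -0.166
[-20. -19.] -0.249
[-28. -24.] -0.332
[-36. -29.] -0.415
[-45. -32.] -0.498
[-53. -36.] -0.581
[-62. -38.] -0.664
[-72. -39.] -0.746
[-81. -40.] -0.829
[-90. -40.] -0.912
[-99. -40.] -0.995
```

>>> jog_arm(rows=[2, -9, 0, 0, 0, -0.083, -0.25, 4, -18, 0, 0, 0, -0.166, -0.25, 5, -27, 0, 0, 0, -0.249, -0.25, 5, -37, 0, 0, 0, -0.332, -0.25, 4, -46, 0, 0, 0, -0.415, -0.25, 3, -55, 0, 0, 0, -0.498, -0.25, 1, -64, 0, 0, 0, -0.581, -0.25, -2, -73, 0, 0, 0, -0.664, -0.25, -6, -81, 0, 0, 0, -0.746, -0.25, -10, -90, 0, 0, 0, -0.829, -0.25, -15, -98, 0, 0, 0, -0.912, -0.25, -21, -105, 0, 0, 0, -0.995, -0.25])

```text
time_s: 34.67
tcp_pos: [0.6491, 0.0528, 0.1484]
tool_rot: [179.8, 0.2, 140.1]
contact_force: [1.6, 0.6, -0.2]
gripper_width: 0.0319
grip_force: 0.8
```

>>> jog_arm(rows=[-6, -7, 0, 0, 0, -0.083, -0.25, -13, -13, 0, 0, 0, -0.166, -0.25, -20, -19, 0, 0, 0, -0.249, -0.25, -28, -24, 0, 0, 0, -0.332, -0.25, -36, -29, 0, 0, 0, -0.415, -0.25, -45, -32, 0, 0, 0, -0.498, -0.25, -53, -36, 0, 0, 0, -0.581, -0.25, -62, -38, 0, 0, 0, -0.664, -0.25, -72, -39, 0, 0, 0, -0.746, -0.25, -81, -40, 0, 0, 0, -0.829, -0.25, -90, -40, 0, 0, 0, -0.912, -0.25, -99, -40, 0, 0, 0, -0.995, -0.25])

```text
time_s: 36.17
tcp_pos: [0.55, 0.0128, 0.1485]
tool_rot: [179.7, -0.0, 83.1]
contact_force: [1.1, 1.1, 0.5]
gripper_width: 0.0322
grip_force: 0.6
```

>>> jog_arm(rows=[0, 0, 0, 0, 0, 0, -0.25, 0, 0, 0, 0, 0, 0, -1, 0, 0, 0, 0, 0, 0, -1, 0, 0, 0, 0, 0, 0, -1, 0, 0, 0, 0, 0, 0, -1])

```text
time_s: 36.8
tcp_pos: [0.5499, 0.0126, 0.148]
tool_rot: [179.9, 0.0, 83.3]
contact_force: [-1.3, 0.6, 5.2]
gripper_width: 0.0227
grip_force: 59.1
```

>>> jog_arm(rows=[0, 0, 0, 0, 0, 0, 0.2, 0, 0, 0, 0, 0, 0, 0.2, 0, 0, 0, 0, 0, 0, 0.2, 0, 0, 50, 0, 0, 0, 0.2, 0, 0, 90, 0, 0, 0, 0.2, -126, 251, 90, 0, 0, 0.232, 0.2, -126, 251, 90, 0, 0, 0.232, 0.2, -126, 251, 90, 0, 0, 0.232, 0.2, -126, 251, 90, 0, 0, 0.232, 0.2, -126, 251, 90, 0, 0, 0.232, 0.2, -126, 251, 90, 0, 0, 0.232, 0.2, -126, 251, 90, 0, 0, 0.232, 0.2])

```text
time_s: 38.3
tcp_pos: [0.4229, 0.2634, 0.2361]
tool_rot: [-180.0, 0.0, 96.6]
contact_force: [-0.7, 0.3, 0.4]
gripper_width: 0.0517
grip_force: 0.0
```

Run:
```python
from h import *
t=cams.read_camera("top");b=cams.read_camera("scene")
A=cv2.resize(t["frame"][160:285,260:360],None,fx=4,fy=4,interpolation=3); B=cv2.resize(b["frame"][170:270,195:295],None,fx=4,fy=4,interpolation=3)
C=np.zeros((500,800,3),np.uint8); C[:500,:400]=A; C[:400,400:]=B; cv2.imwrite("pics/c6.png",C[:,:,::-1])
o=ctrl.get_obs();print(o["tcp_pos"],o["tool_rot"])
```

```text
[0.42326732 0.26295594 0.23618667] [-1.79989071e+02  1.96313832e-02  9.65005654e+01]
```

View pics/c6.png

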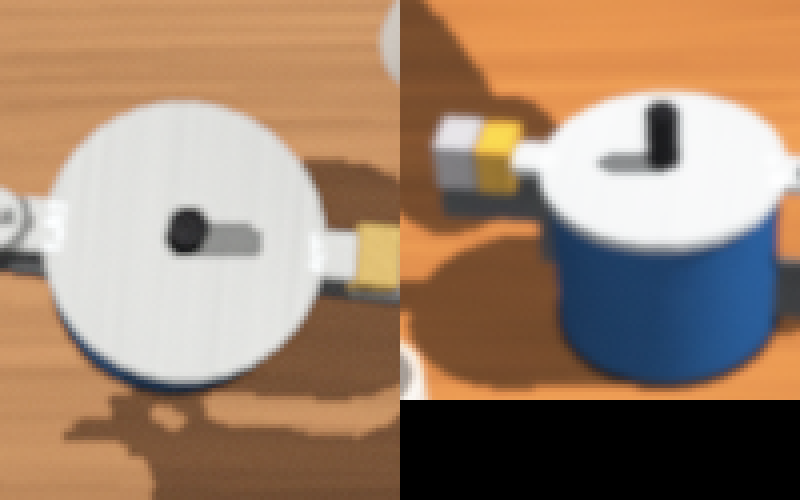

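The lid is closed. In the scene crop the grey and yellow knuckles sit flush at (475,155). Now the pin.

>>> jog_arm(rows=[1, 1, -60, 0, 0, 0, 0.2, 1, 1, -120, 0, 0, 0, 0.2, 1, 1, -180, 0, 0, 0, 0.2, 1, 1, -215, 0, 0, 0, 0.2, 1, 1, -228, 0, 0, 0, 0.2, 1, 1, -234, 0, 0, 0, 0.2, 1, 1, -234, 0, 0, 0, 0.2, 1, 1, -234, 0, 0, 0, -1, 1, 1, -234, 0, 0, 0, -1, 1, 1, -234, 0, 0, 0, -1, 1, 1, -234, 0, 0, 0, -1, 1, 1, -234, 0, 0, 0, -1])

```text
time_s: 39.9
tcp_pos: [0.425, 0.2655, 0.004]
tool_rot: [179.8, -0.0, 96.6]
contact_force: [-0.3, -0.7, 6.0]
gripper_width: 0.0228
grip_force: 60.7
```

Run:
```python
from rig import ctrl
o=ctrl.get_obs();print(o)
```

```text
{'time_s': 39.9, 'q': array([ 2.03725736e+01,  1.29441631e+01,  1.21966964e+02, -4.15722792e-03,
        4.49230002e+01,  1.37745991e+01]), 'joint_vel': array([-0.08422827, -0.02855812, -0.09879546, -0.08292839,  0.16654839,
       -0.06651486]), 'joint_efforts': array([ 9.69939516e-03, -2.71862304e+01, -1.91758293e+01,  1.95792335e-02,
       -2.17970568e-01, -3.56934463e-03]), 'tcp_pos': array([0.42503172, 0.26545525, 0.0039647 ]), 'tool_rot': array([ 1.79838197e+02, -3.66351607e-02,  9.66009655e+01]), 'contact_force': array([-0.33898745, -0.71380989,  5.99554885]), 'ft_torque': array([-0.07972097,  0.12753175, -0.05302335]), 'grip_force': 60.71007013320923, 'gripper_width': 0.02284553509159138}
```

>>> jog_arm(rows=[0, 0, 30, 0, 0, 0, -1, 0, 0, 90, 0, 0, 0, -1, 0, 0, 150, 0, 0, 0, -1, 0, 0, 210, 0, 0, 0, -1, 0, 0, 250, 0, 0, 0, -1, 92, -516, 250, 0, 0, -0.233, -1, 92, -516, 250, 0, 0, -0.233, -1, 92, -516, 250, 0, 0, -0.233, -1, 92, -516, 250, 0, 0, -0.233, -1, 92, -516, 250, 0, 0, -0.233, -1, 92, -516, 250, 0, 0, -0.233, -1, 92, -516, 250, 0, 0, -0.233, -1])

```text
time_s: 41.4
tcp_pos: [0.5001, -0.1676, 0.2518]
tool_rot: [-180.0, -0.0, 83.2]
contact_force: [1.5, 0.5, -2.2]
gripper_width: 0.0224
grip_force: 59.8
```

>>> jog_arm(rows=[29, -100, 0, 0, 0, 0, -1, 29, -100, 0, 0, 0, 0, -1, 29, -100, 0, 0, 0, 0, -1])

```text
time_s: 41.78
tcp_pos: [0.5291, -0.2682, 0.251]
tool_rot: [-179.9, -0.0, 83.0]
contact_force: [1.1, 1.4, -1.7]
gripper_width: 0.0227
grip_force: 59.8
```

>>> jog_arm(rows=[-14, 0, -50, 0, 0, 0, -1, -14, 0, -100, 0, 0, 0, -1, -14, 0, -125, 0, 0, 0, -1, -14, 0, -129, 0, 0, 0, -1, -14, 0, -129, 0, 0, 0, -1, -14, 0, -129, 0, 0, 0, -1])

```text
time_s: 42.52
tcp_pos: [0.5166, -0.2663, 0.1254]
tool_rot: [179.8, 0.1, 83.3]
contact_force: [-0.4, 0.2, -1.5]
gripper_width: 0.023
grip_force: 59.7
```

Run:
```python
from h import *
t=cams.read_camera("top");b=cams.read_camera("scene")
A=cv2.resize(t["frame"][180:270,340:420],None,fx=5,fy=5,interpolation=3); B=cv2.resize(b["frame"][175:265,160:240],None,fx=5,fy=5,interpolation=3)
cv2.imwrite("pics/c7.png",np.hstack([A,B])[:,:,::-1])
o=ctrl.get_obs();print(o["tcp_pos"],o["tool_rot"],o["gripper_width"])
u=np.array([.1175,.9931,0]);p=o["tcp_pos"].copy();p[2]+=.008
M=np.array([.5309,-.1376,.130])
for n,q in(("tip",p+.095*u),("end",p+.03*u),("mouth",M)): print(n,(proj(t,q)-[340,180])*5,(proj(b,q)-[160,175])*5+[400,0])
```

```text
[ 0.51637847 -0.26628623  0.12508936] [1.79849585e+02 8.52643788e-02 8.32473016e+01] 0.022479319622515145
tip [226.59362429 239.0993729 ] [563.7114891  158.63590925]
end [366.52425698 254.03084501] [447.22995982 151.23400514]
mouth [150.91488419 233.66258202] [627.00274777 166.36478608]
```

View pics/c7.png

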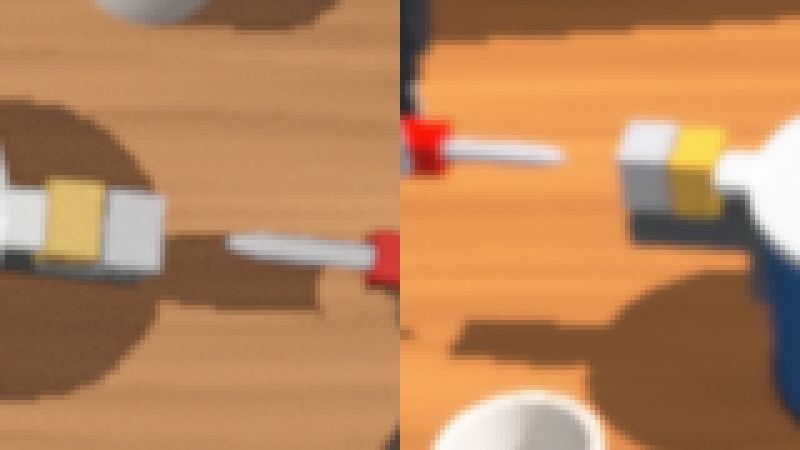

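The tip is seen at (228,243) top and (565,156) scene, and it projects to within about 1 px of that. The lug's near-top edge is at x 622, y 152. A quick corner check of the lug:

Run:
```python
from h import *
import scipy.optimize as so
t=cams.read_camera("top");b=cams.read_camera("scene")
u=np.array([.1175,.9931,0]);xp=np.array([.9931,-.1175,0]);z=np.array([0,0,1.])
P=lambda q:np.r_[(proj(t,q)-[340,180])*5-2,(proj(b,q)-[160,175])*5+[398,-2]]
ob=[((.017,.017),0,(163,194)),((.017,.017),2,(632,122)),((-.017,.017),2,(622,152)),((-.017,-.017),2,(627,213))]
f=lambda m:np.concatenate([P(m+a*xp+c*z)[i:i+2]-o for (a,c),i,o in ob])
s=so.least_squares(f,[.5309,-.1376,.130]);print(s.x,s.fun.round(1))
tip=so.least_squares(lambda m:P(m)-[228,243,566,156],[.527,-.172,.133]);print("tip",tip.x,tip.fun.round(1))
end=so.least_squares(lambda m:P(m)-[370,254,447,150],[.52,-.236,.133]);print("end",end.x,end.fun.round(1))
p=ctrl.get_obs()["tcp_pos"];print(p,p+.095*u,p+.03*u)
```

```text
[ 0.52998221 -0.13914622  0.12128455] [ -4.4   0.8 -19.6  48.2   6.5 -19.4   8.6 -31.2]
tip [ 0.52477303 -0.17221725  0.13185397] [-3.1  0.4 -3.7 -0.6]
end [ 0.51885334 -0.23781293  0.13230243] [-3.   0.5 -3.5 -0.7]
[ 0.51601634 -0.26615281  0.12446508] [ 0.52717884 -0.17180831  0.12446508] [ 0.51954134 -0.23635981  0.12446508]
```

Run:
```python
from h import *
import scipy.optimize as so
t=cams.read_camera("top");b=cams.read_camera("scene")
u=np.array([.1175,.9931,0]);xp=np.array([.9931,-.1175,0]);z=np.array([0,0,1.])
P=lambda q:np.r_[(proj(t,q)-[340,180])*5+2,(proj(b,q)-[160,175])*5+[402,2]]
ob=[((.017,.017),0,(163,194)),((-.017,.017),2,(632,122)),((.017,.017),2,(622,152)),((.017,-.017),2,(627,213))]
f=lambda m:np.concatenate([P(m+a*xp+c*z)[i:i+2]-o for (a,c),i,o in ob])
s=so.least_squares(f,[.5309,-.1376,.130]);print(s.x,s.fun.round(1))
tip=so.least_squares(lambda m:P(m)-[228,243,566,156],[.527,-.172,.133]);print("tip",tip.x,tip.fun.round(1))
print(ctrl.get_obs()["tcp_pos"])
```

```text
[ 0.53035287 -0.13650677  0.13236083] [-0.9  0.   2.9 -1.5 -3.2  5.9 -0.6 -4.8]
tip [ 0.52636901 -0.17131088  0.1352712 ] [ 0.6 -0.1  0.7  0.1]
[ 0.51571093 -0.26600834  0.12388496]
```

Lateral alignment agrees to within a millimetre. Inserting in stages.

>>> jog_arm(rows=[1, 10, -1, 0, 0, 0, -1, 2, 20, -2, 0, 0, 0, -1, 4, 30, -2, 0, 0, 0, -1, 5, 38, -2, 0, 0, 0, -1, 5, 44, -2, 0, 0, 0, -1, 6, 48, -2, 0, 0, 0, -1, 6, 48, -2, 0, 0, 0, -1])

```text
time_s: 43.7
tcp_pos: [0.5216, -0.2176, 0.1214]
tool_rot: [180.0, 0.0, 83.3]
contact_force: [-0.4, 0.3, -1.8]
gripper_width: 0.023
grip_force: 59.7
```

>>> jog_arm(rows=[1, 5, 0, 0, 0, 0, -1, 1, 10, 0, 0, 0, 0, -1, 2, 15, 0, 0, 0, 0, -1, 2, 20, 0, 0, 0, 0, -1, 2, 20, 0, 0, 0, 0, -1])

```text
time_s: 44.32
tcp_pos: [0.5235, -0.1973, 0.1213]
tool_rot: [-180.0, -0.0, 83.3]
contact_force: [-0.8, 0.2, -2.2]
gripper_width: 0.0227
grip_force: 59.8
```

>>> jog_arm(rows=[1, 5, 0, 0, 0, 0, -1, 1, 10, 0, 0, 0, 0, -1, 2, 15, 0, 0, 0, 0, -1, 2, 20, 0, 0, 0, 0, -1, 3, 25, 0, 0, 0, 0, -1, 3, 25, 0, 0, 0, 0, -1])

```text
time_s: 45.08
tcp_pos: [0.5265, -0.1723, 0.1212]
tool_rot: [-180.0, -0.0, 83.3]
contact_force: [-0.3, -0.4, -0.8]
gripper_width: 0.0227
grip_force: 59.8
```

>>> jog_arm(rows=[0, 2, 0, 0, 0, 0, -1, 0, 4, 0, 0, 0, 0, -1, 1, 6, 0, 0, 0, 0, -1, 1, 6, 0, 0, 0, 0, -1])

```text
time_s: 45.58
tcp_pos: [0.5271, -0.1674, 0.1214]
tool_rot: [-179.9, 0.1, 83.3]
contact_force: [-2.9, -3.0, -0.9]
gripper_width: 0.0227
grip_force: 59.9
```

>>> jog_arm(rows=[0, 2, 0, 0, 0, 0, -1, 0, 4, 0, 0, 0, 0, -1, 0, 4, 0, 0, 0, 0, -1])

```text
time_s: 45.95
tcp_pos: [0.5272, -0.1674, 0.1216]
tool_rot: [179.9, 0.6, 83.3]
contact_force: [-2.6, -14.3, -4.6]
gripper_width: 0.0229
grip_force: 59.4
```

It hits a firm stop exactly at the predicted home position. Relaxing, opening and retreating.

>>> jog_arm(rows=[0, -4, 0, 0, 0, 0, -1, 0, -4, 0, 0, 0, 0, 0.2, 0, -4, 0, 0, 0, 0, 0.2, 0, -4, 0, 0, 0, 0, 0.2, 0, -4, 0, 0, 0, 0, 0.2, 0, -4, 60, 0, 0, 0, 0.2, 0, -4, 120, 0, 0, 0, 0.2, -60, -120, 120, 0, 0, 0, 0.2, -60, -180, 120, 0, 0, 0, 0.2, -60, -180, 120, 0, 0, 0, 0.2, -60, -180, 120, 0, 0, 0, 0.2])

```text
time_s: 47.32
tcp_pos: [0.4662, -0.3463, 0.2413]
tool_rot: [180.0, 0.0, 82.9]
contact_force: [0.1, 0.4, 0.5]
gripper_width: 0.051
grip_force: 0.0
```

Run:
```python
from h import *
t=cams.read_camera("top");b=cams.read_camera("scene")
A=cv2.resize(t["frame"][180:270,320:400],None,fx=5,fy=5,interpolation=3); B=cv2.resize(b["frame"][175:265,160:240],None,fx=5,fy=5,interpolation=3)
cv2.imwrite("pics/c8.png",np.hstack([A,B])[:,:,::-1])
cv2.imwrite("pics/t8.png",cv2.resize(t["frame"],None,fx=1.42,fy=1.42)[:,:,::-1])
print(ctrl.get_obs()["contact_force"],ctrl.get_obs()["time_s"])
```

```text
[ 0.55730011  0.91819701 -0.51392297] 47.425
```

View pics/c8.png

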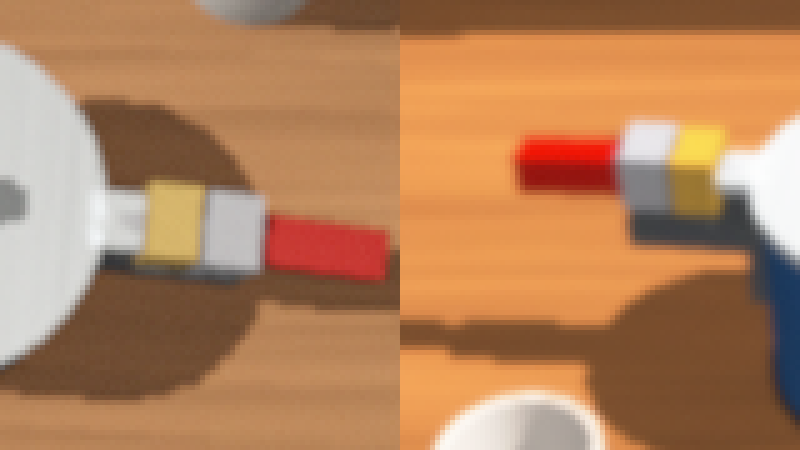

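View pics/t8.png

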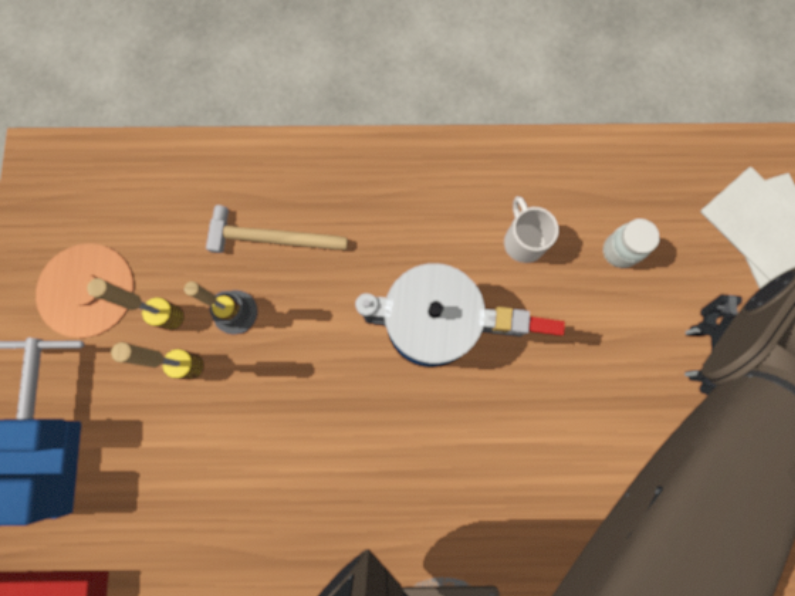

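The pin's red handle sits flush against the steel knuckle (267,245). No knobs are left on the bench, the brush is in its cup at (225,307), and the bystanders haven't moved.

```bash
python3 -c "
from rig import ctrl
print(ctrl.job_done())"
```

```text
the job is handed in; nothing more can be done
None
```

I brushed the pot with three full strokes and returned the brush to its cup, put all three knobs in the pot, closed the lid, pushed the pin fully home, and handed the job in at about 47 s; no verdict came back.

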